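# Close the water filter's bleed valve and snap its cap on

### The arm

A 6-joint arm with a two-finger parallel gripper is mounted at the origin on a cart in front of the work surface, level with it; the furniture and walls round the work are solid. World frame = base frame: x ahead of the robot, y to its left, z up, the work surface at z = 0. Lengths are in m, angles in rad, forces in N, time in s.
With the tool pointing down it reaches from about 0.325 to 0.9 m from the base axis. Payload 6.1 kg.
Tool frame: the origin (TCP) lies midway between the tips of the shut fingers; the grasp point (between the pads) lies 19 mm behind it; z points along the fingers, y is the line along which they close (so a half turn about z gives the same grasp; the last joint's range is limited). The gripper opens to 85 mm and grips with 20 to 120 N. Pads are 22 mm wide; open, the fingers measure 114 mm over their backs; the gripper's body (76 mm by 85 mm) begins 54 mm behind the grasp point. The pads swing forward as they close: fully open they stand 13 mm farther back than shut.
Start: joints at [-1.441, 0.22, 1.526, -0, 1.395, -0.126], TCP at [0.158, -0.605, 0.231] pointing down, gripper open.
Joint ranges: [-2.98, 2.98], [-0.91, 2.08], [0.09, 2.57], [-1.24, 4.39], [0.2, 2.65], [-2.68, 2.68]. Speed limits (rad/s): [2.57, 2.57, 3.01, 3.14, 3.14, 3.14].

### API

Orientations are given as [roll, pitch, yaw] about the fixed x, y, z axes, in that order (R = Rz(yaw) Ry(pitch) Rx(roll)).
In Python, from plant import movep, move_l, set_joints, gripper_to, hold, inverse_kinematics, observe, get_image, get_calibration, Unreachable, job_done gives the robot as it stands. Calls block until the motion is done:
- movep(position, orientation): joint-space move of the TCP to a pose.
- move_l(position, feed=0.15, rotation=None, max_force=None): straight line of the TCP; rotation=None keeps the orientation; feed is the mean speed in m/s. With max_force (N) it stops when the force on the tool has changed by that much, and returns True; else False.
- set_joints(angles): joint-space move.
- gripper_to(opening, f_grip=None): finger opening in m; f_grip is the grip in N (None keeps the last); returns when the fingers have stopped.
- hold(seconds).
- inverse_kinematics(position, orientation): joint angles nearest the present ones, or None.
- observe(): the state.
- get_image(name): name is "side" or "top"; returns (picture, depth): 400x640x3 uint8, red, green, blue; 400x640 float32, m along the optical axis (not along the pixel's ray), 0 where there is no reading.
- get_calibration(name): a dict with "intrinsics" (3x3 intrinsics, pixels), "world_from_camera" (4x4, takes a point from camera to world coordinates). Camera axes: x right, y down, z forward; pixel columns grow to the right and rows downward; lengths in m; the calibration is good to about 2 mm. A picture is of the moment at which its call begins. get_calibration takes no time and is no camera call.
A pose or a line that the arm cannot do raises Unreachable and nothing moves.
- job_done(): hands the job in; it is judged then, once.
The state is a dict: "time_s": time; "q": joint angles; "joint_velocities": joint speeds; "joint_torque": joint torques, N m; "eef_pos": TCP position; "tcp_rot": TCP orientation; "ft_force": force on the tool from outside, world axes, zero at the start; "torque": the same for the moment, N m; "opening": finger opening in m; "grasp_force": force on a finger pad.
Only numpy, scipy, OpenCV 4.12 (cv2) and the standard library are available. Lean on these libraries where they do the work, as an engineer would, in place of code of your own. Each camera call takes 0.05 s, during which the arm holds its last target. There are 200 camera calls.

### The job

The water filter on the worktop has just been bled. Turn its handwheel clockwise (seen from above) until it stops, then fetch the loose collared snap cap, put it on the upright stub on the other side of the filter and press it straight down until it clicks and sits flush. Keep pressing it down firmly after the click and finish like that, with the fingers still on the cap; leave the coffee pods, spoon and timer where they are.

Things in the scene. Friction and masses are not known exactly. Their poses are not given: they have to be found in the camera images.
- filter: The water filter, fixed: low white housing 116 (x) x 190 (y) x 35 mm high; a cartridge lies along its back edge (top 65 mm above the worktop, front face 42 mm behind the axes of wheel and stub). Origin: centre of the underside; x to the back, y to the wheel's side, z up. Wheel axis at x -24, y +50 mm; stub axis at x -24, y -50 mm.
- bleed_wheel (a joint): Angle of the handwheel (rad): grows as it turns clockwise seen from above. 0 is fully open, 2.7 is the stop (shut); it starts between 0 and 0.5. It stays where it is left; friction about 0.1 N m. At 0 the grip bar lies along the filter's x.
- wheel_grip (a point): Point on the handwheel's axis at the top of its grip bar (75 mm above the worktop), turning with the wheel: x along the bar, y across it, z up. The wheel is a grey disc 60 mm across, top face 51 mm above the worktop; across it stands the grip bar, 46 mm long, 12 mm thick, 24 mm high, to be pinched across its thickness from above.
- stub: Upright white stud on the filter, 20 mm thick, 24 mm high, tip 8 mm across, on a landing disc 50 mm across, face 43 mm above the worktop. Origin: on its axis at the landing face, z up. Four sprung nubs 10 mm above the face resist the cap with about 10 N while its rim is 13 to 8 mm above the face, then snap over its lip: the force drops until the rim meets the face.
- cap: Loose white snap cap, 25 g, mouth down on the worktop, 34 mm high: round neck 34 mm across on a collar 44 mm across, 8 mm high. Mouth 23 mm across, bore 28 mm deep. Origin: centre of the mouth (underside), z up. Grip the neck with the fingertips just above the collar, which takes the push. Home, its origin lies on the stub's origin.
- pod_a: Bystander: coffee pod 37 mm across, 27 mm high, standing; no collar or neck. Origin at the centre of its underside.
- pod_b: Bystander: coffee pod like the other.
- spoon: Bystander: teaspoon 130 mm long, 27 mm wide, 11 mm high, lying. Origin at the centre of its underside, x along it.
- kitchen_timer: Bystander: round wind-up kitchen timer 62 mm across, 50 mm high. Origin at the centre of its underside.
- toaster: Fixed furniture: toaster on the worktop behind the work, 312 mm front to back, 166 mm wide, 177 mm high, its front (lever, knob) towards the robot. Origin: centre of its underside; its front lies 155 mm nearer the robot. Cross in front of it or above it. Wall cupboards hang over it, 0.46 m above the worktop, from x 0.57 m on.
Things that resemble listed ones, but are neither listed nor needed, are in the scene too. What is shaped like the cap but green is not meant.

How it is judged:
By the outcome, as a careful person would: the job done as asked, in the order asked, and still so for the second after the job is handed in, while the arm keeps its last pose, push and grip.
It also fails if it takes over 64 s, if anything falls off the work surface, if the arm or the gripper's body presses on something with over 40 N, if the wrist force passes 120 N, or if a joint passes its speed limit or range.

## Working session

There is one attempt and no reset: what is moved stays moved. The work goes in short steps, each a Python script; the robot and the scene stay as the last script left them, time stands still between calls to the robot, and variables do not carry over. Pictures are saved under pics/ and viewed, at most 10 in all, crops included, and the job is handed in when it is done.

```bash
mkdir -p pics
python3 - <<'E'
from plant import *
import cv2,numpy as np
for n in ("top","side"):
    im,d=get_image(n); cv2.imwrite(f"pics/{n}0.png",im[...,::-1]); np.savez(f"{n}0.npz",im=im,d=d)
    c=get_calibration(n); print(n,np.round(c["intrinsics"],1).tolist(),np.round(c["world_from_camera"],3).tolist())
print(observe())
E
```

```text
top [[473.2, 0.0, 328.0], [0.0, 473.2, 206.2], [0.0, 0.0, 1.0]] [[-0.027, -0.996, 0.082, 0.427], [-1.0, 0.027, -0.009, -0.015], [0.006, -0.082, -0.997, 1.367], [0.0, 0.0, 0.0, 1.0]]
side [[372.7, 0.0, 307.8], [0.0, 372.7, 203.4], [0.0, 0.0, 1.0]] [[-0.995, -0.026, 0.092, 0.429], [-0.092, 0.505, -0.858, 0.942], [-0.024, -0.863, -0.505, 0.64], [0.0, 0.0, 0.0, 1.0]]
{'time_s': 0.1, 'q': array([-1.44113394e+00,  2.21167671e-01,  1.52750278e+00,  9.81156460e-06,
        1.39472303e+00, -1.26132022e-01]), 'joint_velocities': array([ 0.00016843, -0.00224067, -0.00251189, -0.00061829,  0.0022002 ,
       -0.0015715 ]), 'joint_torque': array([ 1.49998468e-03, -4.98242748e+01, -3.90545475e+01, -1.29690102e-04,
        5.67659285e-03,  5.84834709e-06]), 'eef_pos': array([ 0.1580415 , -0.60411439,  0.23029279]), 'tcp_rot': array([-3.13980735e+00, -2.36119877e-04,  2.55792474e-01]), 'ft_force': array([0.4759599 , 1.11141471, 0.9266797 ]), 'torque': array([-0.05389511,  0.0274054 , -0.03918175]), 'grasp_force': 0.0, 'opening': 0.08542070008561684}
```

View pics/top0.png

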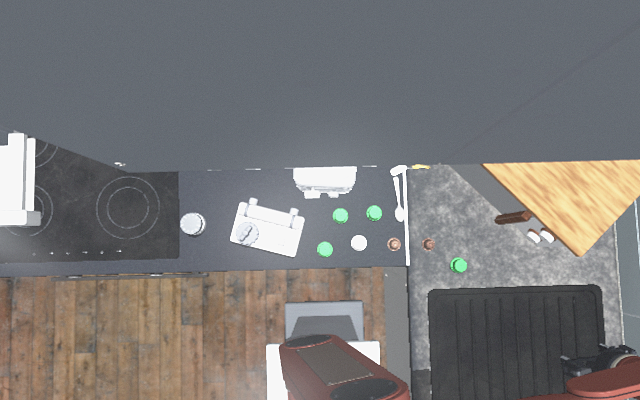

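View pics/side0.png

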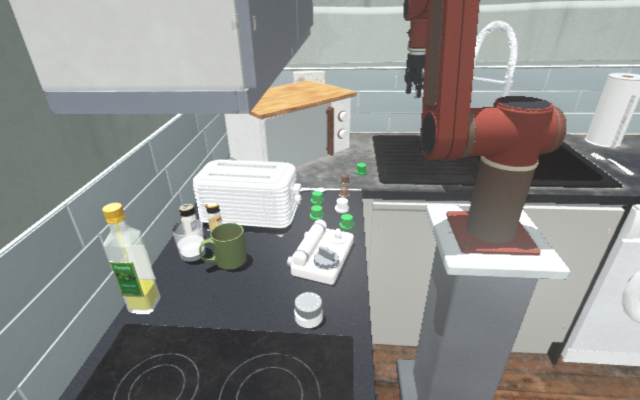

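Top view: the white cap candidate is at (359,242). The green lookalikes are at (340,215), (374,213), (325,249) and (459,265), the brown pods at (394,244) and (428,244), and the timer at (192,224). The filter is at about (268,230), wheel (247,233), stub near (290,238). By its description the white one at (359,242) is the cap (side view (342,204)). I'll check that in a close crop and measure.

```bash
cat > h.py <<'E'
import numpy as np,cv2
from plant import *
def pts(n,d):
    c=get_calibration(n);K=np.array(c["intrinsics"]);T=np.array(c["world_from_camera"])
    v,u=np.mgrid[:400,:640]
    P=np.stack([(u-K[0,2])/K[0,0]*d,(v-K[1,2])/K[1,1]*d,d],-1)
    W=P@T[:3,:3].T+T[:3,3]; W[d<=0]=np.nan
    return W
def ray(n,u,v,z):
    c=get_calibration(n);K=np.array(c["intrinsics"]);T=np.array(c["world_from_camera"])
    r=T[:3,:3]@np.linalg.solve(K,[u,v,1]);return T[:3,3]+r*(z-T[2,3])/r[2]
E
python3 - <<'E'
from h import *
A=np.load("top0.npz");S=np.load("side0.npz")
a=cv2.resize(A["im"][195:270,225:415],None,fx=4.2,fy=4.2,interpolation=cv2.INTER_CUBIC)
b=cv2.resize(S["im"][180:285,280:365],None,fx=2.6,fy=2.6,interpolation=cv2.INTER_CUBIC)
o=np.zeros((a.shape[0]+b.shape[0],a.shape[1],3),np.uint8);o[:a.shape[0]]=a;o[a.shape[0]:,:b.shape[1]]=b
print(o.shape);cv2.imwrite("pics/crop.png",o[...,::-1])
for n,D in(("top",A),("side",S)):
    W=pts(n,D["d"]);im=D["im"].astype(int)
    print(n,"worktop z",np.nanmedian(W[...,2][np.abs(W[...,2])<.02]))
    white=(im.min(2)>130)
    m=(white&(W[...,2]>.008)&(W[...,2]<.12)&(W[...,0]<.56)&(W[...,0]>.25)&(np.abs(W[...,1])<.5)).astype(np.uint8)
    k,l,st,ce=cv2.connectedComponentsWithStats(m)
    for i in range(1,k):
        if st[i,4]>15:
            w=W[l==i];print(st[i].tolist(),ce[i].round(1),np.nanmedian(w,0).round(4),np.nanmin(w,0).round(3),np.nanmax(w,0).round(3))
            if st[i,4]>800 and n=="top":
                h=(l==i)&(W[...,2]>.02)&(W[...,2]<.05)
E
```

```text
(588, 798, 3)
top worktop z 0.003688611044976531
[330, 196, 9, 2, 16] [334.  196.4] [ 0.559  -0.0433  0.0836] [ 0.557 -0.054  0.062] [ 0.56  -0.032  0.092]
[398, 197, 3, 13, 25] [398.8 202.7] [ 0.5419 -0.2308  0.0119] [ 0.525 -0.234  0.008] [ 0.56  -0.228  0.018]
[231, 200, 74, 57, 2842] [267.9 228.6] [0.4769 0.1432 0.0426] [0.399 0.042 0.009] [0.56  0.249 0.082]
[367, 206, 15, 14, 130] [374.7 212.1] [ 0.5163 -0.1587  0.0342] [ 0.497 -0.178  0.008] [ 0.535 -0.138  0.043]
[333, 209, 15, 13, 139] [340.3 214.8] [ 0.5104 -0.0602  0.0343] [ 0.494 -0.081  0.008] [ 0.529 -0.04   0.041]
[181, 213, 25, 22, 421] [192.6 223.4] [0.4979 0.351  0.0506] [0.468 0.325 0.009] [0.528 0.384 0.058]
[352, 236, 15, 15, 160] [359.1 242.8] [ 0.4305 -0.1109  0.0336] [ 0.41  -0.133  0.008] [ 0.45  -0.093  0.042]
[392, 240, 8, 9, 49] [395.4 243.8] [ 0.4247 -0.2138  0.0261] [ 0.413 -0.225  0.01 ] [ 0.436 -0.204  0.032]
[427, 241, 8, 6, 27] [430.  243.5] [ 0.4221 -0.3119  0.0275] [ 0.416 -0.323  0.023] [ 0.43  -0.303  0.033]
[318, 242, 15, 15, 154] [325.  248.8] [ 0.4163 -0.015   0.0335] [ 0.396 -0.035  0.008] [0.436 0.005 0.041]
[456, 258, 11, 14, 107] [460.7 264.9] [ 0.3612 -0.3943  0.0345] [ 0.344 -0.408  0.009] [ 0.38  -0.378  0.043]
side worktop z 0.0028432932486675555
[311, 134, 11, 27, 216] [315.9 146.9] [ 0.5424 -0.4837  0.068 ] [ 0.522 -0.5    0.011] [ 0.56  -0.461  0.12 ]
[335, 198, 13, 14, 132] [341.2 204.4] [ 0.433  -0.0973  0.0262] [ 0.413 -0.126  0.008] [ 0.452 -0.086  0.038]
[290, 220, 63, 64, 2545] [320.7 253.3] [0.4815 0.1983 0.0394] [0.399 0.055 0.008] [0.56  0.256 0.081]
[295, 292, 27, 21, 432] [307.7 302.2] [0.4976 0.362  0.0512] [0.469 0.33  0.043] [0.526 0.389 0.054]
[294, 309, 29, 18, 251] [307.5 319.4] [0.4972 0.3848 0.0219] [0.468 0.353 0.008] [0.529 0.392 0.039]
```

View pics/crop.png

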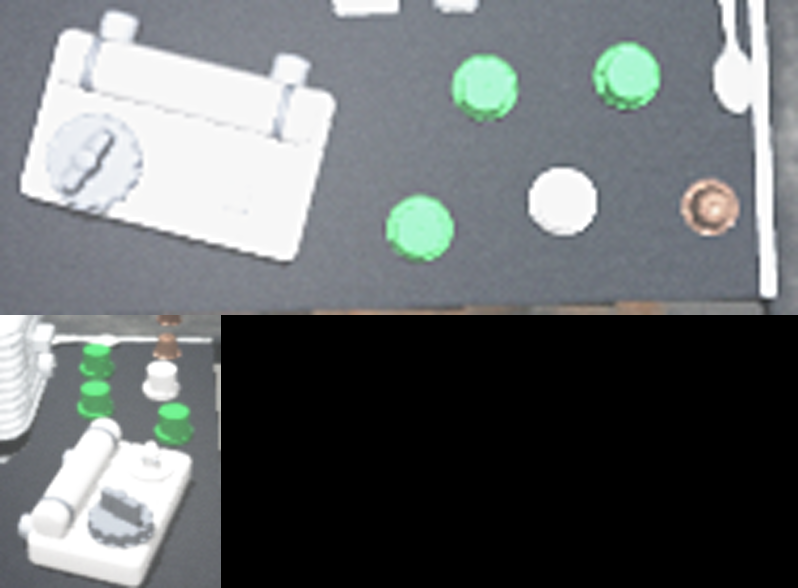

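The crop confirms the white collared cap: at (562,201) in the crop's upper part and with its collar showing at (162,380) below. Wheel at crop (95,162), bar tilted; stub barely visible from the top at (237,195), clear in the side view. Next I'll measure the filter pose.

```bash
cat > m.py <<'E'
from h import *
def circ(n,mask,z):
    c=max(cv2.findContours(mask.astype(np.uint8),0,1)[0],key=cv2.contourArea)[:,0]
    w=np.array([ray(n,u,v,z)[:2] for u,v in c]);(x,y),r=cv2.minEnclosingCircle((w*1000).astype(np.float32))
    return np.array([x,y]).round(1),round(r,1)
for n in("top","side"):
    D=np.load(f"{n}0.npz");W=pts(n,D["d"]);im=D["im"].astype(int)
    m=((im.min(2)>90)&(W[...,2]>.012)&(W[...,2]<.1)&(W[...,0]<.56)&(W[...,0]>.36)&(W[...,1]>.03)&(W[...,1]<.27)&(W[...,2]<.1)).astype(np.uint8)
    c=max(cv2.findContours(m,0,1)[0],key=cv2.contourArea)[:,0]
    w=np.array([ray(n,u,v,.035)[:2] for u,v in c])*1000
    r=cv2.minAreaRect(w.astype(np.float32));print(n,"rect",np.round(r[0],1),np.round(r[1],1),round(r[2],1),cv2.boxPoints(r).round(0).tolist())
    near=np.hypot(W[...,0]-.45,W[...,1]-.187)<.05
    g=near&(m>0)&(W[...,2]>.043)&(W[...,2]<.1)
    b=near&(W[...,2]>.064)&(W[...,0]<.475)
    for nm,q in(("wheel",near&(W[...,2]>.045)&(W[...,2]<.062)),("bar",b)):
        w=W[q]*1000;print(nm,len(w),np.median(w,0).round(1),w.mean(0).round(1))
        p=w[:,:2]-w[:,:2].mean(0);e,V=np.linalg.eigh(p.T@p/len(p));print(" sd",np.sqrt(e).round(1),"ang",np.degrees(np.arctan2(V[1,1],V[0,1])).round(1))
    if n=="top":
        grey=(im.max(2)<225)&(np.hypot(W[...,0]-.45,W[...,1]-.187)<.045)&(W[...,2]>.025); print("greywheel",circ(n,grey,.051))
    s=(np.hypot(W[...,0]-.435,W[...,1]-.1)<.045)&(W[...,2]>.052)
    print("stub",s.sum(),(np.nanmean(W[s],0)*1000).round(1) if s.any() else 0, (np.nanmax(W[s],0)*1000).round(1) if s.any() else 0)
    cp=(np.hypot(W[...,0]-.43,W[...,1]+.11)<.03)&(W[...,2]>.012)&(im.min(2)>130)
    print("cap",(W[cp].mean(0)*1000).round(1),(np.median(W[cp&(W[...,2]>.028)],0)*1000).round(1))
    if n=="top":print("capcirc neck",circ(n,cp&(W[...,2]>.026),.034),"collar",circ(n,(np.hypot(W[...,0]-.43,W[...,1]+.11)<.035)&(im.min(2)>130),.008))
a=cv2.resize(np.load("side0.npz")["im"][215:285,285:360],None,fx=8,fy=8,interpolation=cv2.INTER_CUBIC)
cv2.imwrite("pics/sidecrop.png",a[...,::-1])
E
python3 m.py
```

```text
top rect [483.5 143.1] [190.3 132.9] 75.3 [[395.0, 68.0], [524.0, 34.0], [572.0, 218.0], [443.0, 252.0]]
wheel 308 [465.5 196.8  52.5] [465.2 198.8  52.5]
 sd [16.5 17.3] ang 71.3
bar 63 [462.8 203.6  76.8] [461.6 203.3  76.3]
 sd [3.9 9.6] ang 140.6
greywheel (array([465.8, 206.4]), 26.3)
stub 51 [439.7 103.8  62.7] [449.9 114.2  71.8]
cap [ 431.2 -112.2   33.6] [ 430.4 -111.2   35.4]
capcirc neck (array([ 430.4, -112.3]), 17.1) collar (array([ 432.2, -111.3]), 23.9)
side rect [478.3 144. ] [250.6 136.9] 76.4 [[382.0, 38.0], [516.0, 6.0], [574.0, 250.0], [441.0, 282.0]]
wheel 228 [463.3 213.7  52.1] [464.4 212.4  52.6]
 sd [12.3 17.8] ang 161.5
bar 80 [462.4 212.2  74.5] [462.  211.9  73.2]
 sd [3.8 9. ] ang 144.5
stub 52 [440.8 112.5  60.5] [452.  119.2  70.5]
cap [ 432.9 -101.2   28.2] [ 433.2 -103.    34.7]
```

View pics/sidecrop.png

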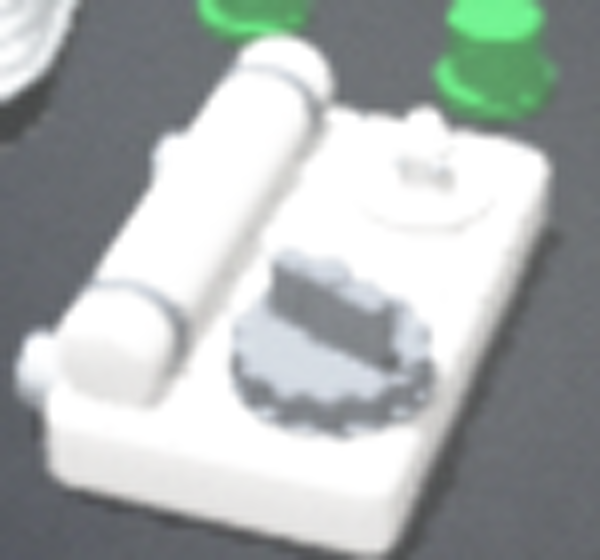

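The side crop shows the stub tip at (428,105), the landing disc centred near (425,190), and the wheel's dark bar face running from (275,270) to (395,360). I'll cross-check with side-view rays and plan the wrist angles.

Run:
```python
from h import *
for nm,u,v,z in(("stubtip",338.5,228.5,.067),("disc near edge(+y25)",338.1,243.75,.043),("wheel left",285+235/8,215+345/8,.047),("wheel right",285+433/8,215+365/8,.047),("wheel near",285+335/8,215+410/8,.051),("bar top far end",285+285/8,215+252/8,.075),("bar top near end",285+390/8,215+310/8,.075),("corner FL bottom",332.5,284.6,0),("cap collar bottom",341.5,212,0),("cap top far",341.5,198,.034)):
    print(nm,(ray("side",u,v,z)*1000).round(0))
for yaw in(-37.5,142.5,-169.3,10.7):
    q=inverse_kinematics([.4645,.201,.055],[np.pi,0,np.radians(yaw)]);print(yaw,None if q is None else np.round(q,3))
for p in([.4645,.201,.055],[.431,-.1105,.1],[.4393,.1035,.1]):
    for yaw in (-14.6,75.4,165.4):
        q=inverse_kinematics(p,[np.pi,0,np.radians(yaw)]);print(p,yaw,None if q is None else np.round(q,2))
```

```text
stubtip [438. 100.  67.]
disc near edge(+y25) [437. 137.  43.]
wheel left [495. 206.  47.]
wheel right [433. 212.  47.]
wheel near [462. 241.  51.]
bar top far end [480. 194.  75.]
bar top near end [447. 221.  75.]
corner FL bottom [448. 248.   0.]
cap collar bottom [431. -94.   0.]
cap top far [ 432. -126.   34.]
-37.5 [ 0.252  0.145  1.973 -0.     1.024  2.478]
142.5 [ 0.252  0.145  1.973  0.     1.024 -0.664]
-169.3 [ 0.252  0.145  1.973  0.     1.024 -1.505]
10.7 [ 0.252  0.145  1.973 -0.     1.024  1.637]
[0.4645, 0.201, 0.055] -14.6 [ 0.25  0.14  1.97 -0.    1.02  2.08]
[0.4645, 0.201, 0.055] 75.4 [ 0.25  0.14  1.97 -0.    1.02  0.51]
[0.4645, 0.201, 0.055] 165.4 [ 0.25  0.14  1.97  0.    1.02 -1.06]
[0.431, -0.1105, 0.1] -14.6 [-0.43 -0.08  2.1  -0.    1.12  1.4 ]
[0.431, -0.1105, 0.1] 75.4 [-0.43 -0.08  2.1  -0.    1.12 -0.17]
[0.431, -0.1105, 0.1] 165.4 [-0.43 -0.08  2.1   0.    1.12 -1.74]
[0.4393, 0.1035, 0.1] -14.6 [ 0.06 -0.06  2.09 -0.    1.12  1.88]
[0.4393, 0.1035, 0.1] 75.4 [ 0.06 -0.06  2.09 -0.    1.12  0.31]
[0.4393, 0.1035, 0.1] 165.4 [ 0.06 -0.06  2.09  0.    1.12 -1.26]
```

Run:
```python
from h import *
Y=np.radians(142)
movep([.32,-.33,.24],[np.pi,0,0.8])
gripper_to(.05,30)
movep([.4635,.203,.14],[np.pi,0,Y])
move_l([.4635,.203,.085],feed=.12)
print(move_l([.4635,.203,.056],feed=.04,max_force=8))
o=observe();print(o["eef_pos"],o["ft_force"])
im,d=get_image("side");a=cv2.resize(im[170:310,240:400],None,fx=4,fy=4,interpolation=cv2.INTER_CUBIC)
cv2.imwrite("pics/s1.png",a[...,::-1])
gripper_to(.0,25);o=observe();print(o["time_s"],o["eef_pos"],o["ft_force"],o["torque"],o["opening"],o["grasp_force"])
```

```text
False
[0.46366908 0.20303612 0.05612299] [ 0.24867896 -0.10857538  0.74104015]
5.7333 [0.4643387  0.203901   0.05647089] [ 2.55494307  4.3148425  -1.810821  ] [ 0.66847842 -0.33493704  0.06150554] 0.011175557675492184 30.380111932754517
```

View pics/s1.png

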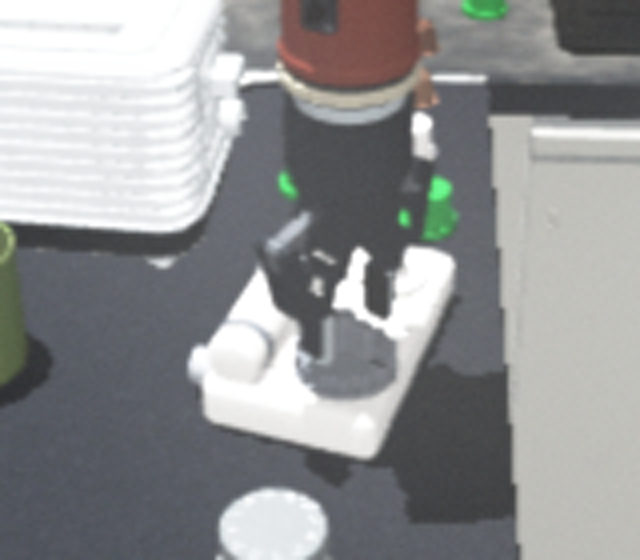

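The side view shows the fingers straddling the bar at about (320,330), and the closed opening of 11 mm confirms the pinch. Now I'll turn it in steps and watch the torque.

Run:
```python
from h import *
q=np.array(observe()["q"]);q0=q[5]
for i in range(26):
    q[5]=q0+.2*(i+1) if i<10 else q[5]+.06
    set_joints(q);o=observe()
    if i%2==0 or i>=9: print(round(q[5]-q0,2),o["q"][5].round(3),o["ft_force"].round(1),o["torque"][2].round(2),o["opening"].round(4),o["tcp_rot"][2].round(3))
    if np.linalg.norm(o["ft_force"])>35 or abs(o["torque"][2])>.9 and i>8: break
print(o["time_s"],o["eef_pos"])
```

```text
Traceback (most recent call last):
AttributeError: 'float' object has no attribute 'round'
```

Run:
```python
from h import *
q=np.array(observe()["q"]);q0=-.66
print(q)
for i in range(1,26):
    q[5]=q0+.2*(i+1) if i<10 else q[5]+.06
    set_joints(q);o=observe()
    if i%2==0 or i>=9: print(round(q[5]-q0,2),round(float(o["q"][5]),3),o["ft_force"].round(1),o["torque"].round(2),round(o["opening"],4),round(float(o["tcp_rot"][2]),3))
    if np.linalg.norm(o["ft_force"])>35 or abs(o["torque"][2])>.9 and i>8: break
print(o["time_s"],o["eef_pos"])
```

```text
[ 2.57585082e-01  1.42824361e-01  1.97162179e+00  1.94149465e-03
  1.02384462e+00 -4.54671664e-01]
0.6 -0.067 [ 5.5  5.7 -6.2] [ 0.68 -0.75 -0.09] 0.0112 1.894
1.0 0.333 [ 8.6  5.3 -9.4] [ 0.85 -1.22 -0.1 ] 0.0112 1.494
1.4 0.733 [ 12.7   4.4 -12.8] [ 0.74 -1.77 -0.13] 0.0111 1.094
1.8 1.133 [ 14.6   1.7 -14.6] [ 0.4  -2.17 -0.03] 0.0114 0.694
2.0 1.333 [ 15.8   1.2 -15. ] [ 0.15 -2.37 -0.11] 0.0116 0.494
2.06 1.393 [ 15.8   0.9 -14.5] [ 0.13 -2.39 -0.07] 0.0113 0.434
2.12 1.453 [ 15.2  -0.1 -14.1] [-0.01 -2.46 -0.13] 0.0113 0.374
2.18 1.513 [ 15.5  -0.6 -15.2] [-0.04 -2.4  -0.07] 0.0111 0.314
2.24 1.573 [ 16.5  -1.5 -14.7] [-0.17 -2.46 -0.1 ] 0.0114 0.254
2.3 1.633 [ 16.5  -1.  -14.7] [-0.22 -2.5  -0.1 ] 0.0111 0.194
2.36 1.692 [ 16.   -2.1 -15. ] [-0.26 -2.65  0.67] 0.0112 0.136
2.42 1.75 [ 16.5  -0.6 -13.8] [-0.28 -2.48  1.51] 0.0114 0.078
10.5583 [0.46816829 0.20308883 0.05672807]
```

The wheel met its stop at yaw ≈0.16, with the torque jumping from 0.1 to 1.5 N m. Forces put the axis at about (0.4665, 0.203), so the stub is at about (0.4395, 0.1065). I'll release and fetch the cap.

Run:
```python
from h import *
gripper_to(.045)
p=observe()["eef_pos"]
move_l([p[0],p[1],.15],feed=.15)
im,d=get_image("top");cv2.imwrite("pics/x.png",im[...,::-1])
R=[np.pi,0,np.radians(-15.5)]
movep([.42,.04,.2],R); 
gripper_to(.06,30)
movep([.4315,-.111,.09],R)
print(move_l([.4315,-.111,.014],feed=.06,max_force=6))
gripper_to(0,30)
o=observe();print(o["time_s"],o["eef_pos"],o["ft_force"],o["opening"],o["grasp_force"])
move_l([.4315,-.111,.12],feed=.1)
movep([.4395,.1065,.13],R)
o=observe();print(o["time_s"],o["eef_pos"],o["ft_force"],o["opening"],o["grasp_force"])
im,d=get_image("side");np.savez("side2.npz",im=im,d=d)
a=cv2.resize(im[150:300,260:390],None,fx=4,fy=4,interpolation=cv2.INTER_CUBIC)
cv2.imwrite("pics/s2.png",a[...,::-1])
```

```text
False
15.4 [ 0.43181391 -0.11116126  0.0145341 ] [-1.84085083  0.80903529  5.56571621] 0.0329013348829086 29.767888044007123
17.4833 [0.43939147 0.10593278 0.12962695] [ 0.01340335 -0.12578975 -0.07231738] 0.032991613021210564 29.809533306397498
```

View pics/s2.png

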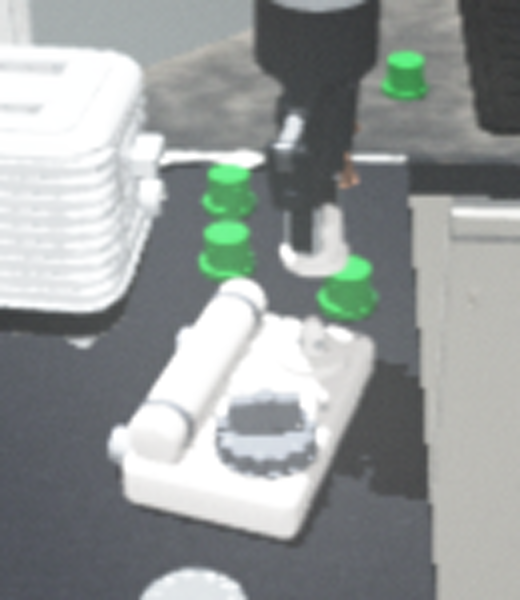

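The side view shows the cap in the fingers, upright, with its collar centred at about (315,258). The stub tip is below it at (315,322). Rays will tell whether they line up in x.

Run:
```python
from h import *
D=np.load("side2.npz");im=D["im"].astype(int);W=pts("side",D["d"])
m=((im.min(2)>140)&(W[...,2]>.095)&(W[...,2]<.16)&(np.hypot(W[...,0]-.4395,W[...,1]-.1065)<.05)).astype(np.uint8)
ys,xs=np.nonzero(m)
for y in range(ys.min(),ys.max()+1):
    r=xs[ys==y]; print(y,r.min(),r.max(),end="; ") if len(r) else 0
print()
l=min(xs);r=max(xs);print(l,r,(ray("side",(l+r)/2,ys.max()-3,.118)*1000).round(1))
s=((W[...,2]>.05)&(W[...,2]<.075)&(np.hypot(W[...,0]-.44,W[...,1]-.108)<.03))
yy,xx=np.nonzero(s)
for y in range(yy.min(),yy.max()+1):
    r=xx[yy==y]; print(y,r.min(),r.max(),end="; ") if len(r) else 0
for z,(u,v) in {.067:(338.75,230),.06:(338.75,234)}.items(): print(ray("side",u,v,z))
print(np.nanmean(W[s],0),np.nanmean(W[m>0],0))
```

```text
201 341 343; 202 340 344; 203 340 344; 204 340 344; 205 339 344; 206 339 344; 207 338 344; 208 338 344; 209 338 344; 210 331 345; 211 330 345; 212 330 346; 213 330 346; 214 330 346; 215 330 346; 216 331 345; 217 332 344; 218 334 342; 
330 346 [439.5 112.6 118. ]
229 337 338; 230 336 339; 231 334 340; 232 334 341; 233 334 341; 234 333 341; 235 333 340; 236 334 340; 237 337 339; [0.43675125 0.10740251 0.067     ]
[0.43644329 0.11616362 0.06      ]
[0.44077961 0.1131734  0.060298  ] [0.43625142 0.12018241 0.13339071]
```

Aligned within about 1 mm; lowering onto the stub.

Run:
```python
from h import *
x,y=.4395,.1065
def rep(t,s):
    o=observe();print(t,s,round(o["time_s"],1),o["eef_pos"].round(4),o["ft_force"].round(1),o["torque"].round(2),round(o["opening"],4))
s=move_l([x,y,.086],feed=.08,max_force=6);rep("a",s)
s=move_l([x,y,.073],feed=.03,max_force=6);rep("b",s)
```

```text
a False 18.2 [0.4397 0.1064 0.0861] [ 0.5  0.5 -0.9] [ 0.04 -0.07  0.02] 0.0331
b False 18.8 [0.4394 0.1065 0.0729] [ 0.9 -0.4 -0.1] [-0.02  0.02 -0.06] 0.0329
```

Run:
```python
from h import *
x,y=.4395,.1065
gripper_to(0,60)
for z in np.arange(.071,.055,-.002):
    s=move_l([x,y,z],feed=.02,max_force=30)
    o=observe();print(round(z,3),s,round(o["time_s"],1),o["eef_pos"].round(4),o["ft_force"].round(1),o["torque"].round(2),round(o["opening"],4))
    if s or o["ft_force"][2]>35: break
im,d=get_image("side");a=cv2.resize(im[180:290,280:380],None,fx=5,fy=5,interpolation=cv2.INTER_CUBIC)
cv2.imwrite("pics/s3.png",a[...,::-1])
```

```text
0.071 False 19.3 [0.4397 0.1064 0.0711] [-0.1 -0.2  0.1] [-0.08 -0.09  0.03] 0.0319
0.069 False 19.5 [0.4405 0.1063 0.0698] [ 0.4 -0.8  5.1] [-0.29 -0.07 -0.01] 0.0321
0.067 False 19.8 [0.4403 0.1062 0.0675] [ 1.5 -2.   3. ] [-0.39 -0.33  0.01] 0.0323
0.065 False 20.0 [0.4395 0.1062 0.0644] [ 5.3 -3.1 -4.4] [-0.58 -0.8  -0.01] 0.0319
0.063 False 20.3 [0.4389 0.1064 0.062 ] [ 4.7 -1.6 -9.1] [-0.34 -0.9  -0.04] 0.0321
0.061 False 20.5 [0.4389 0.1065 0.0605] [ 3.1 -1.6 -5.4] [-0.31 -0.5   0.02] 0.0319
0.059 False 20.8 [0.4392 0.1067 0.059 ] [-0.1 -0.2 -0.5] [-0.04 -0.03  0.03] 0.032
0.057 False 21.0 [0.4397 0.1068 0.0577] [-1.2  0.1  6.2] [-0.    0.36 -0.03] 0.032
```

View pics/s3.png

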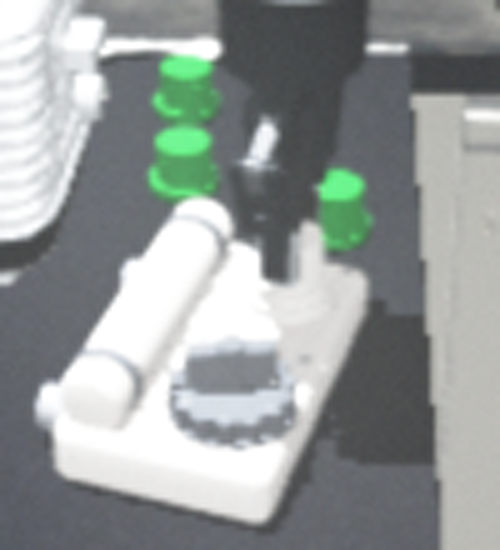

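The force profile fits a click: resistance, then a drop, then contact at TCP 0.0577, which is the flush height. The view shows the cap down on the landing disc at (300,290). Now I'll press firmly and hold.

Run:
```python
from h import *
x,y=.4395,.1065
z=.057
for i in range(25):
    z-=.0008; s=move_l([x,y,z],feed=.02)
    hold(.1);o=observe();f=o["ft_force"]
    if i%3==0: print(round(z,4),o["eef_pos"].round(4),f.round(1),o["torque"].round(2))
    if f[2]>30: break
hold(1.5);o=observe();print(z,o["time_s"],o["eef_pos"].round(4),o["ft_force"].round(1),o["torque"].round(2),o["opening"])
```

```text
0.0562 [0.4397 0.1068 0.0576] [-5.6 -1.1 13.5] [-0.12  0.89  0.01]
0.0538 [0.4398 0.1068 0.0575] [-16.7  -2.   37.1] [-0.34  2.78  0.06]
0.053799999999999994 23.9833 [0.4398 0.1068 0.0575] [-16.3  -2.   36.8] [-0.3   2.75  0.03] 0.03219682842693926
```

```bash
python3 -c "
from plant import *
print(job_done())"
```

```text
the job is handed in; nothing more can be done
None
```

I turned the handwheel clockwise to its stop and pressed the white cap onto the stub until it clicked and sat flush. I then handed the job in with the fingers still on the cap, pushing it down with about 37 N.

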